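# Tension the drive belt of the coffee grinder

## Robot

A 6-joint arm with a two-finger parallel gripper is mounted at the origin on a cart in front of the work surface, level with it; the furniture and walls round the work are solid. World frame = base frame: x ahead of the robot, y to its left, z up, the work surface at z = 0. Lengths are in mm, angles in rad, forces in N, time in s.
With the tool pointing down it reaches from about 400 to 925 mm from the base axis. Payload 12.5 kg.
Tool frame: the origin (TCP) lies between the finger pads; the fingertips stand 19 mm ahead of it and the grasp point (between the pads) is the TCP (env.tips_ahead is the distance from the TCP to the fingertips, in mm); z points along the fingers, y is the line along which they close (so a half turn about z gives the same grasp; the last joint's range is limited). The gripper opens to 95 mm and grips with 3 to 60 N. Pads are 20 mm wide; open, the fingers measure 119 mm over their backs; the gripper's body (75 mm by 180 mm) begins 59 mm behind the grasp point.
Start: joints at [-1.426, 0.491, 1.559, -0, 1.092, -0.106], TCP at [155.134, -605.457, 233.661] pointing down, gripper open.
Joint ranges: [-3.1, 3.1], [-0.84, 2.19], [0.05, 2.79], [-1.13, 4.28], [0.06, 2.93], [-2.69, 2.69]. Speed limits (rad/s): [2.22, 2.22, 2.79, 3.14, 3.14, 3.14].

## Interface

Orientations are given as [roll, pitch, yaw] about the fixed x, y, z axes, in that order (R = Rz(yaw) Ry(pitch) Rx(roll)).
In Python, from cell import env gives the robot as it stands.
- The arm moves only by the shell command python3 -m crank 'ROWS'. ROWS is JSON, a list of rows, each a list of 5 numbers: the shift along the tool's x, y, z in mm, then the turn about the tool's z in degrees, then the finger opening in mm, from 0 to 95.1. In form: [[dx, dy, dz, yaw, grip], ...]. A call has 1 to 10 rows; each row is the pose to reach, as a shift and turn from the pose commanded when the call began, along the tool's axes at that moment; what a row does not reach only later rows make up. A row lasts 1/12 s, in which the tool goes at most 41.7 mm and 7.16 degrees, less where a joint would pass 70% of its speed; a pose out of reach is approached as far as the arm can. A call with a gripper value outside its range is refused whole. The fingers move at their own pace and stop on an object; the grip force is fixed at half the most. Time passes only in rows, so rows that repeat a pose let the fingers close. It gives the time, the measured TCP pose, the force, the opening and the grip force at its end, in the units of the state.
- env.state(): the state, without advancing time (a new reading comes with each control period).
- env.read_camera(name): name is "scene" or "top" or "wrist"; returns a dict with "img" (420x560x3 uint8, blue, green, red), "K" (3x3 intrinsics, pixels), "pose" (4x4, takes a point from camera to world coordinates). Camera axes: x right, y down, z forward; pixel columns grow to the right and rows downward; lengths in mm; the calibration is good to about 2 mm. The wrist camera is an equidistant fisheye: a pixel r from the principal point sees the ray r / f radians off the axis. A picture is of the moment at which its call begins. There is no depth.
- env.job_done(): hands the job in; it is judged then, once.
The state is a dict: "t": time; "joints": joint angles; "qvel": joint speeds; "tau": joint torques, N m; "eef_pos": TCP position; "tcp_rot": TCP orientation; "ft_force": force on the tool from outside, world axes, zero at the start; "moment": the same for the moment, N m; "opening": opening from 0.0 (shut) to 1.0 (fully open); "grip_force": force on a finger pad.
Only numpy, scipy, OpenCV 4.12 (cv2) and the standard library are available. Lean on these libraries where they do the work, as an engineer would, in place of code of your own. Each camera call takes 0.05 s, during which the arm holds its last target. There are 200 camera calls.

## Task

Lift the loose round cover off the grinder's sloping panel and set it down gently, open side down, on the ribbed bar mat. Then wind the tension wheel that was under it clockwise until it turns firmly and its white index line points between the two longer marks on the panel, without overwinding it. Let go, and leave the other things where they stand.

Things in the scene. Friction and masses are not known exactly. Their poses are not given: they have to be found in the camera images.
- wheel_seat (a point): Point on the surface of the sloping panel, at its centre, where the wheel's axis leaves it. z: out of the panel along the axis, 25 degrees from vertical, leaning to the grinder's front; x: up the slope; y: level along the panel, to the grinder's left side (+y of the robot at yaw 0). On the axis: a fixed boss 63 mm across, 6 mm high, then the black knurled wheel, 56 mm across, z = 16 to 38 mm.
- grinder: Steel coffee grinder fixed to the worktop: in front a sloping panel 140 x 150 mm, behind it a tower 150 mm wide, 230 mm high, with a hopper up to 324 mm. Origin: on the worktop, straight under the panel's centre (130 mm above it); x to the back, z up. The tower's front face stands at x = 58 mm.
- tension_wheel (a joint): Wheel angle (rad), grows when wound clockwise looking at its face (negative turn about wheel_seat's z); 0 to a stop at 3.3; starts slack, 0.7 to 1.5. Its resistance climbs steadily: 0.13 N m at 0.7, 0.32 at 1.5, 0.58 at 2.6 (the set tension). Index line between the set marks: 2.4 to 2.8; overwound above 2.95. Let go between the marks it stays, or creeps back 0.1 at most.
- cover: Loose round aluminium cover over the wheel, 74 mm across, 45 mm high, 120 g, open below; black bar handle on top, 14 mm wide (cover's y), 42 mm long (x), 44 to 69 mm above the rim. Origin: centre of the open rim; z to the handle. It starts on the panel round the boss (2 mm play), axes as wheel_seat; lift it 50 mm along its z to clear the wheel.
- bar_mat: Black ribbed rubber bar mat, 200 mm (x) by 160 mm (y), 6 mm thick (top 6 mm above the worktop, ribs 0.5 mm more, only drawn), fixed, right of the grinder. Origin: centre of its underside. It is empty.
- jigger: Bystander: hourglass steel spirit measure, 42 mm across, 80 mm high, left of the grinder. Origin: centre of its underside.
- espresso_cup: Bystander: small white patterned cup, 62 x 89 x 52 mm, in front of the grinder. Origin: centre of its underside.
- tin_a: Bystander: low fruit tin, 75 mm across, 58 mm high, behind the mat. Origin: centre of its underside.
- honey_jar: Bystander: honey jar, 65 mm across, 100 mm high, on the left. Origin: centre of its underside.
- spice_a: Bystander: spice jar, 45 mm across, 106 mm high, at the right rear corner. Origin: centre of its underside.
- bottle_06: Bystander: pale green bottle, 74 mm across, 302 mm high, at the left rear. Origin: centre of its underside.
- set_mark (a point): Middle between the two longer black set marks on the panel, 45 mm up the slope (+x) from the wheel's axis; the marks stand 9 mm either side along y. Shorter ticks lead up to them from the +y side. A white index line on the wheel's face, from hub to edge, points between the marks at the set tension and starts 63 to 109 degrees anticlockwise of that. Axes as wheel_seat.

How it is judged (in metres and radians):
On the way, in this order (a step that is already met when the one before it is completed fails the run):
1. the cover is lifted clear of the wheel (distance between cover and wheel_seat above 0.06 m), for 0.1 s.
2. the cover stands open side down on the bar mat, released (x of cover in the frame of bar_mat between -0.07 and 0.07 m and y of cover in the frame of bar_mat between -0.05 and 0.05 m and height (world z) of cover between 0.002 and 0.01 m and angle between cover's own z axis and vertical below 0.1 rad and contact force between the fingers and cover below 0.1 N), for 0.2 s.
3. the wheel is wound to the set tension (value of joint tension_wheel between 2.4 and 2.95 rad), for 0.1 s.
At the end, for the whole second after the job is handed in: The tension wheel stands between 2.4 and 2.8 rad (index line between the two set marks) and the cover stands open side down, at rest, on the bar mat (its centre within 70 mm of the mat's centre along the mat's x and 50 mm along its y) (value of joint tension_wheel between 2.4 and 2.8 rad and x of cover in the frame of bar_mat between -0.07 and 0.07 m and y of cover in the frame of bar_mat between -0.05 and 0.05 m and height (world z) of cover between 0.002 and 0.01 m and angle between cover's own z axis and vertical below 0.1 rad and linear speed of cover below 0.02 m/s); the robot touches nothing.
It fails at once if the wheel is overwound (past 2.95 rad) (value of joint tension_wheel above 2.95 rad).
It fails at once if the cover is dropped from more than about 30 mm or thrown (linear speed of cover above 0.75 m/s and contact force between the fingers and cover below 0.05 N).
It fails at once if a bystander is shifted by more than 30 mm or knocked over (distance of any of jigger, espresso_cup, tin_a, honey_jar, spice_a, bottle_06 from where it was at the start of the episode above 0.03 m or angle between any of jigger, espresso_cup, tin_a, honey_jar, spice_a, bottle_06's own z axis and vertical above 0.6 rad).
It also fails if it takes over 72 s, if anything falls off the work surface, if the arm or the gripper's body presses on something with over 40 N, if the wrist force passes 120 N, or if a joint passes its speed limit or range.

## Working session

There is one attempt and no reset: what is moved stays moved. The work goes in short steps, Python scripts to look and compute and a shell command to move; the robot and the scene stay as the last step left them, time stands still between calls to the robot, and variables do not carry over. Pictures are saved under pics/ and viewed, at most 10 in all, crops included, and the job is handed in when it is done.

```bash
mkdir -p pics; ls; python3 - <<'E'
from cell import env
import cv2,numpy as np
ims=[]
for n in("scene","top"):
    c=env.read_camera(n);cv2.imwrite(f"pics/{n}0.png",c["img"]);np.savez(f"{n}0.npz",**c)
    print(n,c["K"].round(1).tolist(),c["pose"].round(3).tolist())
print(env.state())
E
```

```text
pics
scene [[530.2, 0.0, 283.4], [0.0, 530.2, 219.4], [0.0, 0.0, 1.0]] [[-0.469, -0.519, 0.715, -364.734], [-0.883, 0.254, -0.395, 595.364], [0.023, -0.816, -0.577, 822.658], [0.0, 0.0, 0.0, 1.0]]
top [[477.7, 0.0, 278.4], [0.0, 477.7, 206.6], [0.0, 0.0, 1.0]] [[0.006, -0.991, 0.131, 342.385], [-1.0, -0.007, -0.014, 109.114], [0.015, -0.131, -0.991, 1361.308], [0.0, 0.0, 0.0, 1.0]]
{'t': 0.1, 'joints': array([-1.42560993e+00,  4.91476633e-01,  1.55941125e+00,  3.84629723e-05,
        1.09171921e+00, -1.05596740e-01]), 'qvel': array([-0.00114471, -0.00192059, -0.00188252,  0.00022809,  0.0005944 ,
       -0.00079802]), 'tau': array([ 3.01032516e-03, -6.13623118e+01, -2.58606577e+01,  6.93158875e-02,
        4.70020005e-02, -5.58276736e-05]), 'eef_pos': array([ 155.10327948, -605.23013443,  233.12642067]), 'tcp_rot': array([-3.14058746e+00, -1.40846958e-04,  2.50765319e-01]), 'ft_force': array([-0.33780164, -0.64578542, -0.51377043]), 'moment': array([-0.00276129,  0.01385649,  0.0133901 ]), 'grip_force': 0.0, 'opening': 0.9971902063715555}
```

View pics/scene0.png

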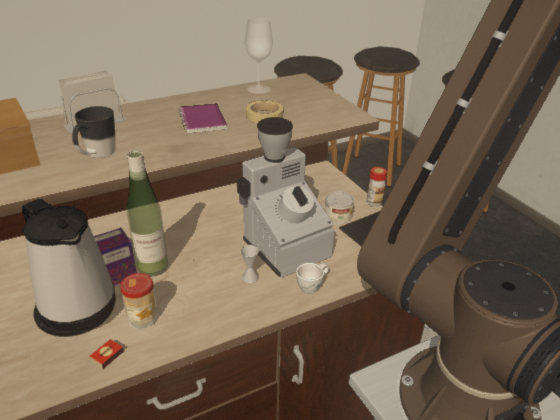

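View pics/top0.png

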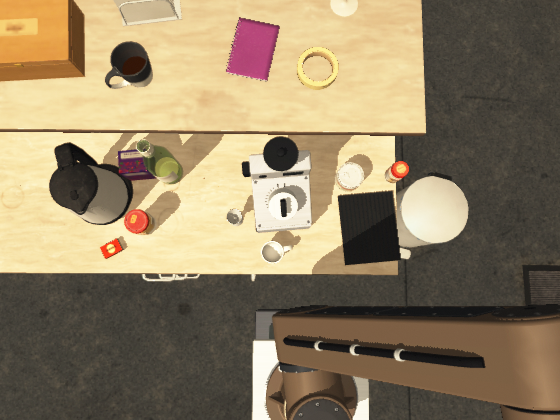

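The scene view shows the grinder with its cover at about (296,203) and the bystanders around it. In the top view the cover handle is at about (284,207), the mat centre is near (369,228), and the arm is clear of both.

```bash
python3 - <<'E'
import cv2,numpy as np
a=cv2.imread("pics/scene0.png")[140:280,230:350];b=cv2.imread("pics/top0.png")[130:270,230:350]
o=np.hstack([cv2.resize(x,None,fx=3.3,fy=3.3,interpolation=cv2.INTER_CUBIC) for x in(a,b)])
print(o.shape);cv2.imwrite("pics/z1.png",o)
t=cv2.imread("pics/top0.png")
m=(t.max(2)<60).astype(np.uint8);m[:, :325]=0;m[:,400:]=0;m[:175]=0;m[275:]=0
cs,_=cv2.findContours(cv2.morphologyEx(m,cv2.MORPH_CLOSE,np.ones((5,5))),0,2);c=max(cs,key=cv2.contourArea)
r=cv2.minAreaRect(c);print("mat",r,cv2.boxPoints(r).round(1).tolist())
E
```

```text
(462, 792, 3)
mat ((368.9739685058594, 227.50271606445312), (69.667724609375, 55.849334716796875), 83.9909896850586) [[337.6000061035156, 195.8000030517578], [393.1000061035156, 189.89999389648438], [400.3999938964844, 259.20001220703125], [344.79998779296875, 265.1000061035156]]
```

View pics/z1.png

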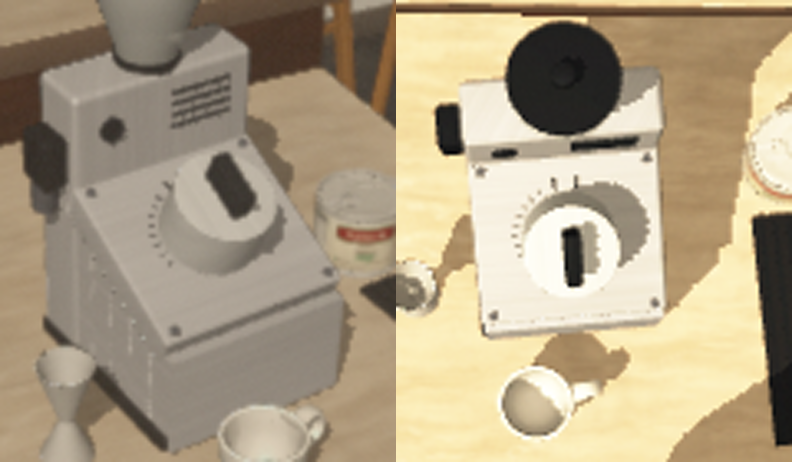

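The zoomed crops show all four panel screws, plus the handle, ticks and set marks, in both views. I'll triangulate from those.

```bash
cat > h.py <<'E'
import numpy as np,cv2
def P(c):
    T=np.linalg.inv(c["pose"]);return c["K"]@T[:3]
def tri(c1,p1,c2,p2):
    X=cv2.triangulatePoints(P(c1),P(c2),np.float64(p1).T,np.float64(p2).T);return (X[:3]/X[3]).T
def plane(c,p,z):
    p=np.float64(p);d=np.c_[p,np.ones(len(p))]@np.linalg.inv(c["K"]).T@c["pose"][:3,:3].T
    o=c["pose"][:3,3];return o+d*((z-o[2])/d[:,2])[:,None]
E
python3 - <<'E'
from h import *
s=dict(np.load("scene0.npz"));t=dict(np.load("top0.npz"))
f=lambda p,o:(np.float64(p)+.5)/3.3-.5+np.array(o)
ps=f([(91,192),(242,142),(328,271),(175,330),(232,185)],(230,140))
pt=f([(85,171),(252,157),(259,302),(96,315),(176,257)],(230,130))
X=tri(s,ps,t,pt);print(X.round(1))
c=X[:4].mean(0);u=(X[0]+X[1]-X[2]-X[3])/2;l=(X[0]+X[3]-X[1]-X[2])/2
print("c",c,"len",np.linalg.norm(u),np.linalg.norm(l),"slope",np.degrees(np.arcsin(u[2]/np.linalg.norm(u))),"yaw",np.degrees([np.arctan2(u[1],u[0]),np.arctan2(-l[0],l[1])]))
mb=plane(t,[[337.6,195.8],[393.1,189.9],[400.4,259.2],[344.8,265.1]],6)
print("mat",mb.round(1),mb.mean(0))
E
```

```text
[[567.  151.7 153.2]
 [579.5  22.  153. ]
 [470.4  12.2 103.4]
 [458.7 142.2 102.8]
 [496.   80.3 180.3]]
c [518.89793012  82.02399143 128.09984033] len 120.07712792164097 130.34671331570553 slope 24.6276810459707 yaw [5.05897643 5.34142435]
mat [[ 554.5  -79.9    6. ]
 [ 573.  -240.5    6. ]
 [ 374.2 -256.1    6. ]
 [ 356.8  -98.1    6. ]] [ 464.61668886 -168.6312147     6.        ]
```

```bash
cat > d.py <<'E'
# usage: python3 d.py x y z yawdeg -> tool-frame shift & turn from the measured pose
import sys,numpy as np
from scipy.spatial.transform import Rotation as R
from cell import env
s=env.state();r=R.from_euler('xyz',s["tcp_rot"]);v=list(map(float,sys.argv[1:]))
y=np.degrees(s["tcp_rot"][2])
print(s["t"],s["eef_pos"].round(1),"yaw",y.round(2),"shift",r.inv().apply(np.array(v[:3])-s["eef_pos"]).round(1),"turn",(y-v[3]).round(2))
E
python3 -m crank '[[313,-152,-30,9.2,95],[313,-152,-30,9.2,95],[313,-152,-30,9.2,95],[313,-152,-30,9.2,95],[313,-152,-30,9.2,95],[313,-152,-30,9.2,95],[313,-152,-30,9.2,95],[313,-152,-30,9.2,60],[313,-152,-30,9.2,60],[313,-152,-30,9.2,60]]'; python3 d.py 450 76 265 5.2
```

```text
t: 0.93
eef_pos: [423.0, -378.1, 263.8]
tcp_rot: [-3.142, -0.0, 0.094]
ft_force: [-0.1, -0.8, 0.4]
opening: 0.848
grip_force: 0.0
0.9333 [ 423.  -378.1  263.8] yaw 5.4 shift [  69.6 -449.5   -1.1] turn 0.2
```

```bash
python3 -m crank '[[70,-410,0,0,60],[70,-410,0,0,60],[70,-410,0,0,60],[70,-410,0,0,60],[70,-410,0,0,60],[70,-410,0,0,60],[70,-410,0,0,60],[70,-410,0,0,60],[70,-410,0,0,60],[70,-410,0,0,60]]'; python3 -m crank '[[0,-40,0,0,60],[0,-40,0,0,60],[0,-40,0,0,60]]'; python3 d.py 495 79.8 195 5.2
python3 - <<'E'
from cell import env
import cv2,numpy as np
c=env.read_camera("wrist");cv2.imwrite("pics/w1.png",c["img"]);np.savez("w1.npz",**c);print(c["K"],c["pose"].round(3))
E
```

```text
t: 1.77
eef_pos: [453.0, 35.3, 263.6]
tcp_rot: [3.141, 0.0, 0.089]
ft_force: [0.5, -0.3, -0.1]
opening: 0.632
grip_force: 0.0
t: 2.02
eef_pos: [449.4, 75.0, 263.4]
tcp_rot: [3.141, 0.001, 0.094]
ft_force: [-0.1, -0.0, -0.2]
opening: 0.629
grip_force: 0.0
2.0167 [449.4  75.  263.4] yaw 5.37 shift [45.9 -0.5 68.3] turn 0.17
[[325.1922621    0.         278.61803411]
 [  0.         325.1922621  211.94720023]
 [  0.           0.           1.        ]] [[ 9.40000e-02 -9.58000e-01 -2.72000e-01  5.26308e+02]
 [-9.96000e-01 -9.00000e-02 -2.60000e-02  8.33180e+01]
 [ 0.00000e+00  2.73000e-01 -9.62000e-01  4.15631e+02]
 [ 0.00000e+00  0.00000e+00  0.00000e+00  1.00000e+00]]
```

View pics/w1.png

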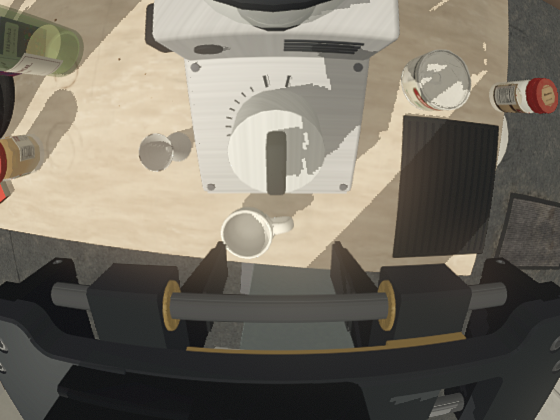

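The wrist view shows the handle at (277,162), upright and in line with the gripper, and the set marks at (265,80) and (288,80). Next is to descend and grip.

```bash
python3 -m crank '[[46,-1,0,0,45],[46,-1,0,0,45],[46,-1,40,0,45],[46,-1,55,0,45],[46,-1,62,0,45],[46,-1,66,0,45],[46,-1,66,0,45]]'; python3 d.py 495 79.8 195 5.2
```

```text
t: 2.65
eef_pos: [495.8, 78.0, 197.5]
tcp_rot: [3.141, 0.0, 0.089]
ft_force: [0.6, -0.1, 1.4]
opening: 0.474
grip_force: 0.0
2.65 [495.8  78.  197.5] yaw 5.08 shift [-0.6 -1.9  2.5] turn -0.12
```

```bash
python3 -m crank '[[0,-2,2,0,45],[0,-2,2,0,20],[0,-2,2,0,10],[0,-2,2,0,5],[0,-2,2,0,5],[0,-2,2,0,5],[0,-2,2,0,5],[0,-2,2,0,5]]'; python3 d.py 495 79.8 195 5.2
```

```text
t: 3.32
eef_pos: [495.4, 81.1, 195.8]
tcp_rot: [3.141, -0.0, 0.09]
ft_force: [-0.8, 0.1, 2.2]
opening: 0.147
grip_force: 30.0
3.3167 [495.4  81.1 195.8] yaw 5.17 shift [-0.5  1.3  0.8] turn -0.03
```

```bash
python3 -m crank '[[-4,0,-9,0,5],[-8,0,-18,0,5],[-13,0,-27,0,5],[-17,0,-36,0,5],[-21,0,-45,0,5],[-25,0,-54,0,5],[-30,0,-64,0,5],[-30,0,-80,0,5],[-30,0,-100,0,5],[-30,0,-110,0,5]]'; python3 d.py 465 -168 260 5.2
python3 - <<'E'
from cell import env
import cv2,numpy as np
c=env.read_camera("wrist");cv2.imwrite("pics/w2.png",c["img"])
s=env.read_camera("scene");cv2.imwrite("pics/s2.png",np.hstack([s["img"][100:340,200:440],cv2.resize(c["img"],(320,240))]))
E
```

```text
t: 4.15
eef_pos: [465.4, 78.4, 308.2]
tcp_rot: [3.141, -0.002, 0.09]
ft_force: [-0.2, 0.4, -1.4]
opening: 0.149
grip_force: 30.0
4.15 [465.4  78.4 308.2] yaw 5.17 shift [-22.7 245.3  48.2] turn -0.03
```

View pics/s2.png

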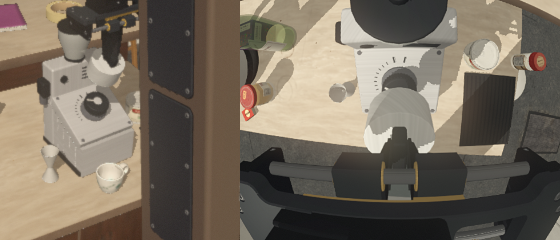

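The cover is in the gripper and the wheel is exposed. I'll carry the cover over the mat.

```bash
python3 -m crank '[[-6,30,0,0,5],[-13,62,0,0,5],[-20,96,0,0,5],[-27,130,0,0,5],[-34,164,20,0,5],[-40,196,50,0,5],[-46,222,85,0,5],[-51,240,120,0,5],[-51,244,148,0,5],[-51,244,165,0,5]]'; python3 -m crank '[[0,0,20,0,5],[0,0,35,0,5],[0,0,42,0,5],[0,0,46,0,5],[0,0,46,0,5]]';python3 d.py 437 -169 88 5.2
python3 - <<'E'
from cell import env
import cv2,numpy as np
c=env.read_camera("scene");cv2.imwrite("pics/s3.png",c["img"]);t=env.read_camera("top");w=env.read_camera("wrist")
cv2.imwrite("pics/s3.png",np.hstack([cv2.resize(t["img"][160:300,310:450],(400,400)),w["img"][0:400,150:500]]))
E
```

```text
t: 5.08
eef_pos: [434.9, -170.1, 137.3]
tcp_rot: [-3.139, 0.004, 0.088]
ft_force: [0.2, -0.1, -2.2]
opening: 0.148
grip_force: 30.0
t: 5.5
eef_pos: [436.4, -169.1, 94.2]
tcp_rot: [-3.141, 0.001, 0.09]
ft_force: [-0.6, 0.2, -1.3]
opening: 0.143
grip_force: 30.0
5.5 [ 436.4 -169.1   94.2] yaw 5.18 shift [ 0.6 -0.   6.2] turn -0.02
```

View pics/s3.png

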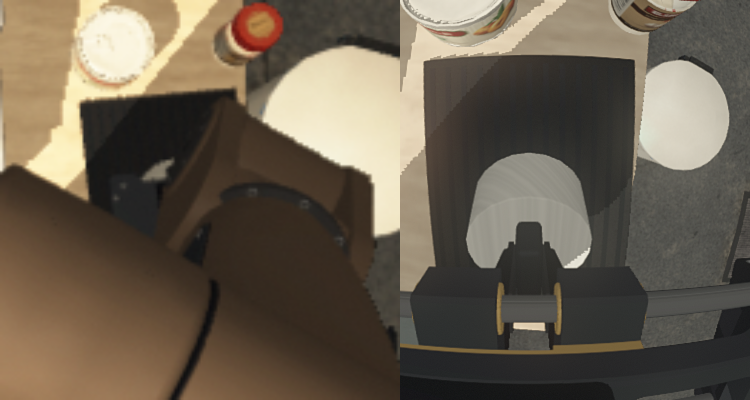

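The cover is still held at about 25° over the mat, and its position is good. I'll lower it to contact.

```bash
python3 -m crank '[[0,0,2,0,5],[0,0,4,0,5],[0,0,6,0,5],[0,0,7,0,5],[0,0,7,0,5]]'
```

```text
t: 6.07
eef_pos: [436.6, -169.2, 87.4]
tcp_rot: [-3.141, 0.0, 0.09]
ft_force: [-0.5, -0.3, -0.6]
opening: 0.145
grip_force: 30.0
```

Now the arc: the tool moves +x and down, so the cover tips flat about its front rim.

```bash
python3 -m crank '[[0,0,2,0,5],[3,0,3,0,5],[6,0,4,0,5],[9,0,5,0,5]]'; python3 -m crank '[[4,0,1,0,5],[8,0,2.5,0,5],[12,0,4,0,5]]';python3 -m crank '[[4,0,2,0,5],[8,0,4,0,5],[12,0,6,0,5],[12,0,6,0,5]]';python3 - <<'E'
from cell import env
import cv2,numpy as np
w=env.read_camera("wrist");cv2.imwrite("pics/s4.png",w["img"][50:400,150:500])
E
```

```text
t: 6.4
eef_pos: [446.3, -168.6, 83.6]
tcp_rot: [3.141, -0.002, 0.09]
ft_force: [-1.5, 2.2, 14.8]
opening: 0.142
grip_force: 30.0
t: 6.65
eef_pos: [457.9, -167.3, 79.2]
tcp_rot: [3.141, -0.001, 0.09]
ft_force: [-1.9, 0.9, 6.7]
opening: 0.145
grip_force: 30.0
t: 6.98
eef_pos: [469.7, -166.2, 73.1]
tcp_rot: [3.141, 0.0, 0.091]
ft_force: [-2.4, 0.9, 7.9]
opening: 0.144
grip_force: 30.0
```

View pics/s4.png

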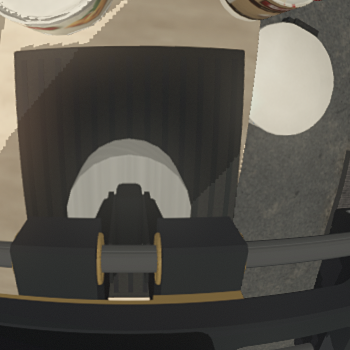

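The cover now looks close to upright on the mat, so I'll release it and retreat upward.

```bash
python3 -m crank '[[0,0,-1,0,16],[0,0,-1,0,25],[0,0,-1,0,35],[0,0,-1,0,45],[0,0,-1,0,45],[0,0,-20,0,50],[0,0,-50,0,50],[0,0,-90,0,80],[0,0,-130,0,80],[-20,0,-170,0,80]]'; python3 -m crank '[[0,0,-20,0,80],[0,0,-20,0,80]]'; python3 - <<'E'
from cell import env
import cv2,numpy as np
w=env.read_camera("wrist");np.savez("w5.npz",**w);cv2.imwrite("pics/s5.png",w["img"])
E
python3 d.py 460 77 260 5.2
```

```text
t: 7.87
eef_pos: [452.4, -168.1, 242.0]
tcp_rot: [3.141, -0.002, 0.091]
ft_force: [-0.1, -0.0, -0.0]
opening: 0.684
grip_force: 0.0
t: 8.03
eef_pos: [451.6, -168.5, 264.2]
tcp_rot: [3.137, -0.006, 0.09]
ft_force: [0.2, -0.7, -0.3]
opening: 0.811
grip_force: 0.0
8.0833 [ 451.3 -168.2  261.9] yaw 5.15 shift [  30.7 -243.5    1.3] turn -0.05
```

View pics/s5.png

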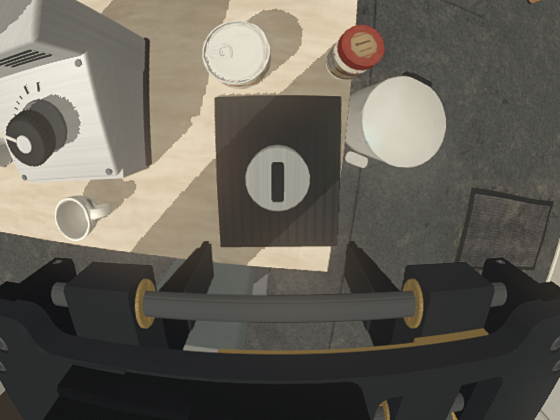

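The cover stands upright on the mat, with its handle at (277,182). The wheel's index line points to the grinder's left. I'll go back over the wheel and measure the index angle on the face plane.

```bash
cat > idx.py <<'E'
import numpy as np,cv2,sys
from cell import env
from scipy.spatial.transform import Rotation as R
w=env.read_camera("wrist")
S=np.array([519,82,130.]);A=R.from_euler('ZY',[5.2,-25],degrees=True).as_matrix()  # z leans to front, x up slope
g=np.arange(-60,60.1,.4);V,U=np.meshgrid(-g,-g)  # rows: +x up ; cols: +y left
U,V=np.meshgrid(g[::-1],g[::-1],indexing='ij')
def sample(h):
    X=S+np.stack([U,V,np.full_like(U,h)],-1)@A.T
    c=(X-w["pose"][:3,3])@w["pose"][:3,:3]
    th=np.arctan2(np.hypot(c[...,0],c[...,1]),c[...,2]);k=w["K"][0,0]*th/np.hypot(c[...,0],c[...,1])
    return cv2.remap(w["img"],(k*c[...,0]+w["K"][0,2]).astype(np.float32),(k*c[...,1]+w["K"][1,2]).astype(np.float32),1)
f=sample(38);p=sample(0)
G=f.max(2).astype(float);r=np.hypot(U,V)
# white line: angular brightness profile
ang=np.degrees(np.arctan2(V,U))
m=(r>9)&(r<24)
prof=[G[m&(abs((ang-a+180)%360-180)<3)].mean() for a in range(-180,180,2)]
a0=-180+2*int(np.argmax(prof))
mm=m&(abs((ang-a0+180)%360-180)<12)&(G>np.median(G[m])+60)
a=np.arctan2(V[mm].mean(),U[mm].mean());print("peak",max(prof),"median",np.median(prof),"n",mm.sum(),"index deg",np.degrees(a).round(1),"wheel",(2.6-a).round(3))
cv2.imwrite(sys.argv[1],cv2.resize(np.hstack([f,p]),None,fx=1.3,fy=1.3))
E
python3 -m crank '[[4,-30,0,0,80],[8,-70,0,0,80],[12,-110,0,0,80],[16,-150,0,0,80],[20,-190,0,0,80],[24,-225,0,0,80],[28,-240,0,0,80],[31,-243,0,0,80],[31,-243,0,0,80]]';python3 idx.py pics/i6.png; python3 d.py 507 81 168 5.2
```

```text
t: 8.83
eef_pos: [460.1, 77.6, 258.7]
tcp_rot: [3.142, 0.002, 0.092]
ft_force: [-0.1, -0.2, -0.2]
opening: 0.84
grip_force: 0.0
peak 225.52121212121213 median 96.37423412456889 n 366 index deg 61.9 wheel 1.519
8.8833 [459.9  76.7 258.9] yaw 5.22 shift [47.4 -0.  90.8] turn 0.02
```

View pics/i6.png

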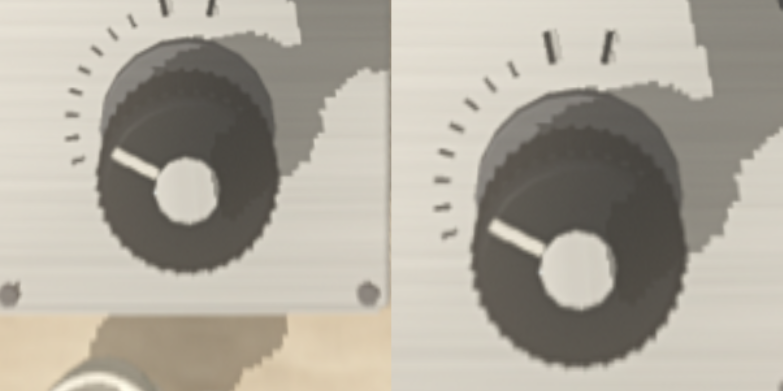

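The index is 62° anticlockwise of the set direction, so the wheel is at about 1.5 rad and needs roughly +63°. I'll approach pre-turned by -16° and use two strokes.

```bash
python3 -m crank '[[24,-1,0,-6,80],[47,-1,0,-12,80],[47,-1,20,-16,80],[47,-1,45,-16,80],[47,-1,65,-16,80],[47,-1,78,-16,80],[47,-1,82,-16,80],[47,-1,82,-16,80]]'; python3 d.py 507 82 165 5.2; python3 -m crank '[[0,0,2,0,75],[0,0,4,0,75],[0,0,4,0,75]]'
```

```text
t: 9.55
eef_pos: [506.3, 80.8, 176.8]
tcp_rot: [-3.141, 0.002, 0.368]
ft_force: [0.4, -0.2, 0.2]
opening: 0.842
grip_force: 0.0
9.55 [506.3  80.8 176.8] yaw 21.08 shift [ 1.1 -0.8 11.8] turn 15.88
t: 9.8
eef_pos: [506.8, 81.9, 174.3]
tcp_rot: [3.141, -0.001, 0.369]
ft_force: [-0.9, -0.7, 0.4]
opening: 0.792
grip_force: 0.0
```

```bash
python3 -m crank '[[0,0,2,0,75],[0,0,3,0,75],[0,0,3,0,75]]'; python3 -m crank '[[0,0,2,0,75],[0,0,4,0,75],[0,0,5,0,75],[0,0,5,0,75]]';python3 d.py 507 82 165 5.2
```

```text
t: 10.05
eef_pos: [506.6, 82.1, 170.9]
tcp_rot: [3.141, -0.0, 0.37]
ft_force: [0.1, 0.8, 0.2]
opening: 0.789
grip_force: 0.0
t: 10.38
eef_pos: [506.5, 82.1, 165.6]
tcp_rot: [-3.142, 0.0, 0.37]
ft_force: [0.4, -0.3, 0.0]
opening: 0.791
grip_force: 0.0
10.3833 [506.5  82.1 165.6] yaw 21.17 shift [0.4 0.3 0.6] turn 15.97
```

No contact so far. I'll close on the wheel and wind 32°.

```bash
python3 -m crank '[[0,0,0,0,60],[0,0,0,0,40],[0,0,0,0,40],[0,0,0,0,40],[0,0,0,0,40],[0,0,0,0,40],[0,0,0,0,40]]'; python3 -m crank '[[0,0,0,4,40],[0,0,0,8,40],[0,0,0,12,40],[0,0,0,16,40],[0,0,0,20,40],[0,0,0,24,40],[0,0,0,28,40],[0,0,0,32,40],[0,0,0,32,40]]';python3 - <<'E'
from cell import env
print(env.state()["moment"])
E
```

```text
t: 10.97
eef_pos: [506.8, 81.8, 165.9]
tcp_rot: [3.141, -0.0, 0.369]
ft_force: [1.7, -4.7, -0.2]
opening: 0.592
grip_force: 30.0
t: 11.72
eef_pos: [506.9, 82.9, 166.1]
tcp_rot: [-3.14, -0.001, -0.192]
ft_force: [0.9, 5.1, 2.5]
opening: 0.593
grip_force: 30.0
[ 1.25887339 -0.2838969  -0.11035434]
```

```bash
python3 -m crank '[[0,0,0,0,60],[0,0,0,0,75],[0,0,0,0,75],[0,0,-10,-10,75],[0,0,-35,-16,75],[0,0,-70,-16,75],[-20,0,-90,-16,75],[-47,0,-93,-16,75],[-47,0,-93,-16,75]]';python3 idx.py pics/i7.png; python3 d.py 507 82 177 21.2
```

```text
t: 12.47
eef_pos: [457.3, 91.3, 260.0]
tcp_rot: [3.141, -0.0, 0.092]
ft_force: [0.9, -0.3, -0.6]
opening: 0.788
grip_force: 0.0
peak 225.63945578231292 median 93.41582491582491 n 344 index deg 48.4 wheel 1.755
12.5167 [459.   91.  259.6] yaw 5.25 shift [47.  13.4 82.6] turn -15.95
```

```bash
sed -i 's/S=np.array(\[519,82,130.\])/S=np.array([520.3,84.7,130])/' idx.py; python3 idx.py pics/i8.png
python3 -m crank '[[24,7,0,-6,80],[47,14,0,-12,80],[47,14,20,-16,80],[47,14,45,-16,80],[47,14,65,-16,80],[47,14,84,-16,75],[47,14,94,-16,75],[47,14,96,-16,75],[47,14,96,-16,75]]'; python3 idx.py pics/i9.png;python3 d.py 507 83 162 21.2
```

```text
peak 226.38509316770185 median 94.26007453994876 n 342 index deg 46.7 wheel 1.786
t: 13.32
eef_pos: [508.8, 81.1, 162.3]
tcp_rot: [-3.141, 0.001, 0.37]
ft_force: [-0.3, -0.1, 0.6]
opening: 0.791
grip_force: 0.0
peak 150.63945578231292 median 60.38779065363933 n 317 index deg 48.7 wheel 1.75
13.3667 [509.1  81.1 163.1] yaw 21.17 shift [-1.2 -2.5  1.1] turn -0.03
```

```bash
python3 -m crank '[[-1,-2,1,0,60],[-1,-2,1,0,40],[-1,-2,1,0,40],[-1,-2,1,0,40],[-1,-2,1,0,40],[-1,-2,1,0,40],[-1,-2,1,0,40]]';python3 idx.py pics/ia.png; python3 -m crank '[[0,0,0,3,40],[0,0,0,6,40],[0,0,0,9,40],[0,0,0,12,40],[0,0,0,16,40],[0,0,0,16,40]]';python3 idx.py pics/ib.png;python3 -m crank '[[0,0,0,3,40],[0,0,0,6,40],[0,0,0,9,40],[0,0,0,12,40],[0,0,0,16,40],[0,0,0,16,40]]';python3 idx.py pics/ic.png;python3 -m crank '[[0,0,0,0,60],[0,0,0,0,75],[0,0,0,0,75],[0,0,0,0,75]]';python3 idx.py pics/id.png;python3 d.py 507 83 162 21.2;python3 -c "
import cv2,numpy as np
cv2.imwrite('pics/ie.png',np.vstack([np.hstack([cv2.imread('pics/i%s.png'%c)[:,:391] for c in r]) for r in ('ab','cd')])[::1,::1]) if 0 else cv2.imwrite('pics/ie.png',cv2.resize(np.vstack([np.hstack([cv2.imread('pics/i%s.png'%c)[:,:391] for c in r]) for r in ('ab','cd')]),(590,590)))"
```

```text
t: 13.95
eef_pos: [507.4, 82.0, 162.6]
tcp_rot: [3.14, -0.001, 0.37]
ft_force: [1.7, -5.4, 1.6]
opening: 0.591
grip_force: 30.0
peak 150.2517006802721 median 57.958713735037534 n 327 index deg 48.5 wheel 1.754
t: 14.5
eef_pos: [507.5, 82.5, 162.5]
tcp_rot: [3.141, -0.002, 0.088]
ft_force: [2.0, -4.4, 3.5]
opening: 0.583
grip_force: 30.0
peak 150.1904761904762 median 69.19907975460123 n 311 index deg 41.2 wheel 1.882
t: 15.05
eef_pos: [507.5, 82.9, 162.6]
tcp_rot: [-3.141, -0.002, -0.19]
ft_force: [0.1, -1.2, 4.4]
opening: 0.593
grip_force: 30.0
peak 179.61875 median 72.11972657729304 n 343 index deg 33.8 wheel 2.01
t: 15.43
eef_pos: [506.6, 82.7, 161.7]
tcp_rot: [3.141, 0.001, -0.188]
ft_force: [0.4, -0.6, 0.1]
opening: 0.765
grip_force: 0.0
peak 177.25153374233128 median 74.96932515337423 n 326 index deg 33.6 wheel 2.014
15.4833 [506.7  82.7 161.7] yaw -10.8 shift [ 0.2 -0.3 -0.3] turn -32.0
```

View pics/ie.png

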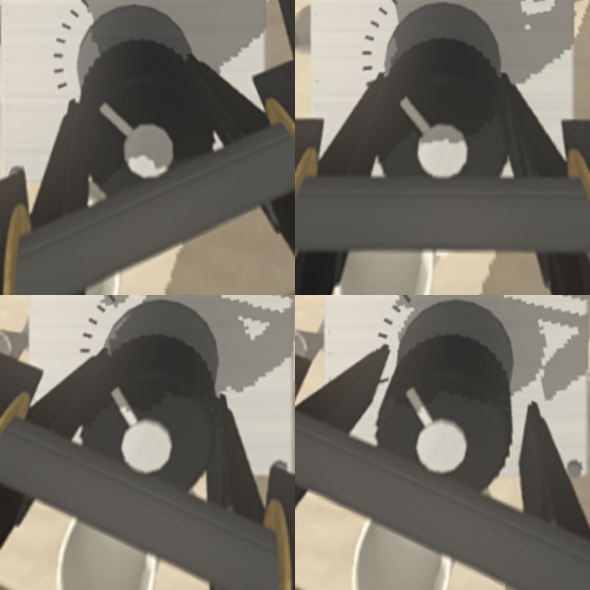

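Each 32° stroke advances the wheel about 15°, so the pads slip partway, and the wheel stays put on release. I'll keep ratcheting.

```bash
python3 -m crank '[[0,0,0,-7,75],[0,0,0,-14,75],[0,0,0,-21,75],[0,0,0,-28,75],[0,0,0,-32,75],[0,0,0,-32,60],[0,0,0,-32,40],[0,0,0,-32,40],[0,0,0,-32,40],[0,0,0,-32,40]]'; python3 -m crank '[[0,0,0,0,40],[0,0,0,0,40],[0,0,0,3,40],[0,0,0,6,40],[0,0,0,10,40],[0,0,0,14,40],[0,0,0,18,40],[0,0,0,22,40],[0,0,0,27,40],[0,0,0,32,40]]';python3 idx.py pics/j1.png;python3 -m crank '[[0,0,0,0,60],[0,0,0,0,75],[0,0,0,0,75],[0,0,0,0,75]]';python3 idx.py pics/j2.png;python3 d.py 507 83 162 21.2
```

```text
t: 16.32
eef_pos: [507.2, 82.0, 161.8]
tcp_rot: [3.14, 0.0, 0.368]
ft_force: [1.3, -7.6, -1.2]
opening: 0.593
grip_force: 30.0
t: 17.15
eef_pos: [507.6, 82.9, 162.0]
tcp_rot: [-3.141, -0.002, -0.194]
ft_force: [-0.2, 3.1, 2.6]
opening: 0.589
grip_force: 30.0
peak 164.944099378882 median 71.94440422207828 n 306 index deg 18.6 wheel 2.275
t: 17.53
eef_pos: [506.7, 82.6, 161.8]
tcp_rot: [3.141, 0.001, -0.188]
ft_force: [0.6, 0.5, -0.1]
opening: 0.763
grip_force: 0.0
peak 177.8136645962733 median 74.7202860521842 n 324 index deg 18.2 wheel 2.282
17.5833 [506.7  82.6 161.8] yaw -10.79 shift [ 0.2 -0.4 -0.2] turn -31.99
```

```bash
python3 -m crank '[[0,0,0,-7,75],[0,0,0,-14,75],[0,0,0,-21,75],[0,0,0,-28,75],[0,0,0,-32,75],[0,0,0,-32,60],[0,0,0,-32,40],[0,0,0,-32,40],[0,0,0,-32,40],[0,0,0,-32,40]]'; python3 -m crank '[[0,0,0,0,40],[0,0,0,0,40],[0,0,0,3,40],[0,0,0,6,40],[0,0,0,10,40],[0,0,0,14,40],[0,0,0,18,40],[0,0,0,22,40],[0,0,0,27,40],[0,0,0,32,40]]';python3 idx.py pics/j3.png
```

```text
t: 18.42
eef_pos: [507.2, 82.0, 161.9]
tcp_rot: [3.14, -0.0, 0.368]
ft_force: [0.6, -7.2, -1.1]
opening: 0.589
grip_force: 30.0
t: 19.25
eef_pos: [507.7, 82.9, 162.1]
tcp_rot: [-3.141, -0.002, -0.193]
ft_force: [-2.2, 3.9, 5.5]
opening: 0.595
grip_force: 30.0
peak 158.09638554216866 median 70.83510823011923 n 285 index deg 4.4 wheel 2.524
```

```bash
python3 -m crank '[[0,0,0,2,40],[0,0,0,3,40],[0,0,0,3,60],[0,0,0,3,75],[0,0,0,3,75],[0,0,0,3,75],[0,0,0,3,75]]';python3 idx.py pics/j4.png;python3 -m crank '[[0,0,-10,-16,75],[0,0,-30,-16,75],[0,0,-60,-16,75],[0,0,-90,-16,75],[-25,0,-96,-16,75],[-50,0,-96,-16,75],[-50,0,-96,-16,75],[-50,0,-96,-16,75]]';python3 idx.py pics/j5.png
```

```text
t: 19.88
eef_pos: [506.7, 82.6, 161.7]
tcp_rot: [3.141, 0.001, -0.241]
ft_force: [-0.3, -0.8, -0.3]
opening: 0.782
grip_force: 0.0
peak 210.13855421686748 median 74.49672293563998 n 325 index deg 3.6 wheel 2.537
t: 20.6
eef_pos: [457.9, 94.8, 258.3]
tcp_rot: [3.141, -0.001, 0.039]
ft_force: [0.8, 0.9, 0.2]
opening: 0.789
grip_force: 0.0
peak 161.4 median 93.18507792554206 n 187 index deg 1.8 wheel 2.569
```

```bash
python3 -m crank '[[0,0,-20,0,75],[0,0,-20,0,75],[0,0,-20,0,75],[0,0,-20,0,75],[0,0,-20,0,75]]'; python3 idx.py pics/j6.png; python3 -c "
from cell import env
print(env.job_done())"
```

```text
t: 21.07
eef_pos: [458.4, 94.6, 277.0]
tcp_rot: [3.141, 0.001, 0.038]
ft_force: [-0.5, -0.3, -0.6]
opening: 0.791
grip_force: 0.0
peak 227.16774193548386 median 96.0595322327044 n 322 index deg 1.7 wheel 2.571
the job is handed in; nothing more can be done
None
```

The job is handed in at about 21 s: the cover stands open side down near the middle of the bar mat, and the released wheel's last camera reading was about 2.57 rad, between the set marks; the hand-in gave no verdict.

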